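Pack the sample vial carrier and snap its cover shut

ROBOT

A 6-joint arm with a two-finger parallel gripper is mounted at the origin on a cart in front of the work surface, level with it; the furniture and walls round the work are solid. World frame = base frame: x ahead of the robot, y to its left, z up, the work surface at z = 0. Lengths are in mm, angles in rad, forces in N, time in s.
With the tool pointing down it reaches from about 275 to 825 mm from the base axis. Payload 5.2 kg.
Tool frame: the origin (TCP) lies at the very end of the fingers, on their centre line; the grasp point (between the pads) lies 19 mm behind it; z points along the fingers, y is the line along which they close (so a half turn about z gives the same grasp; the last joint's range is limited). The gripper opens to 93 mm and grips with 3 to 60 N. Pads are 15 mm wide; open, the fingers measure 128 mm over their backs; the gripper's body (75 mm by 188 mm) begins 65 mm behind the grasp point.
Start: joints at [-1.451, 0.259, 1.535, -0, 1.348, -0.203], TCP at [174.494, -521.591, 196.953] pointing down, gripper open.
Joint ranges: [-3.14, 3.14], [-0.91, 2.08], [0.19, 2.58], [-1.22, 4.36], [0.22, 2.71], [-3.12, 3.12]. Speed limits (rad/s): [2.57, 2.57, 3.14, 3.14, 3.14, 3.14].

INTERFACE

Orientations are given as [roll, pitch, yaw] about the fixed x, y, z axes, in that order (R = Rz(yaw) Ry(pitch) Rx(roll)).
In Python, from bench import robot gives the robot as it stands. The module is installed in compiled form; this text tells all that it offers. Calls block until the motion is done:
- robot.move_ptp(position, orientation): joint-space move of the TCP to a pose.
- robot.move_linear(position, ori=None, speed=150, f_stop=None): straight line of the TCP; ori=None keeps the orientation; speed is the mean speed in mm/s. With f_stop (N) it stops when the force on the tool has changed by that much, and returns True; else False.
- robot.move_j(angles): joint-space move.
- robot.move_gripper(opening): opening from 0.0 (shut) to 1.0 (fully open); the grip force is fixed at half the most; returns when the fingers have stopped.
- robot.sleep(seconds).
- robot.inverse_kinematics(position, orientation): joint angles nearest the present ones, or None.
- robot.get_image(name): name is "scene" or "side" or "wrist"; returns a dict with "img" (384x512x3 uint8, blue, green, red), "fovy" (degrees; the focal length in pixels is half the picture's height over the tangent of half this angle, whatever the lens; pixels are square), "cx", "cy" (the principal point, pixels), "eye" and "orientation" of the camera in the world. Camera axes: x right, y down, z forward; pixel columns grow to the right and rows downward; lengths in mm; the calibration is good to about 2 mm. The wrist camera is an equidistant fisheye: a pixel r from the principal point sees the ray r / f radians off the axis. A picture is of the moment at which its call begins. There is no depth.
A pose or a line that the arm cannot do raises robot.MotionError and nothing moves.
- robot.hand_in(): hands the job in; it is judged then, once.
Readings, each from a call of its own:
- robot.current_t(): time.
- robot.current_qpos(): joint angles.
- robot.current_joint_vel(): joint speeds.
- robot.current_joint_efforts(): joint torques, N m.
- robot.current_tcp_pos(): TCP position.
- robot.current_eef_rot(): TCP orientation.
- robot.current_contact_force(): force on the tool from outside, world axes, zero at the start.
- robot.current_ft_torque(): the same for the moment, N m.
- robot.current_gripper_width(): opening from 0.0 (shut) to 1.0 (fully open).
- robot.current_finger_force(): force on a finger pad.
Only numpy, scipy, OpenCV 4.12 (cv2) and the standard library are available. Lean on these libraries where they do the work, as an engineer would, in place of code of your own. Each camera call takes 0.05 s, during which the arm holds its last target. There are 200 camera calls.

TASK

Get the samples ready for transport: stand the blue-, green- and red-capped vials upright in the carrier's cups, each in the cup of its cap's colour, and leave the black- and white-capped vials standing where they are, since they are not part of this shipment. When all three are in, put the clear cover over them and press it down evenly until it has clicked home under the catches on all four sides, then let go.

Things in the scene. Friction and masses are not known exactly. Their poses are not given: they have to be found in the camera images.
- vial_blue: glass screw-cap vial standing on the bench, blue cap, light blue contents; 23 mm diameter, 48 mm tall (cap: top 11 mm, 22 mm diameter), 18 g. Origin: centre of its underside, z up. A sample to be packed. Hold it by its upper 25 mm, so that the fingers stay above the cup's rim.
- vial_green: glass screw-cap vial standing on the bench, green cap, dark green contents; 23 mm diameter, 48 mm tall (cap: top 11 mm, 22 mm diameter), 18 g. Origin: centre of its underside, z up. A sample to be packed. Hold it by its upper 25 mm, so that the fingers stay above the cup's rim.
- vial_red: glass screw-cap vial standing on the bench, red cap, amber contents; 23 mm diameter, 48 mm tall (cap: top 11 mm, 22 mm diameter), 18 g. Origin: centre of its underside, z up. A sample to be packed. Hold it by its upper 25 mm, so that the fingers stay above the cup's rim.
- vial_black: glass screw-cap vial standing on the bench, black cap, grey contents; 23 mm diameter, 48 mm tall (cap: top 11 mm, 22 mm diameter), 18 g. Origin: centre of its underside, z up. Same make, but no cup of its colour: it stays standing where it is.
- vial_white: glass screw-cap vial standing on the bench, white cap, whitish contents; 23 mm diameter, 48 mm tall (cap: top 11 mm, 22 mm diameter), 18 g. Origin: centre of its underside, z up. Same make, but no cup of its colour: it stays standing where it is.
- cup_blue: fixed blue plastic cup for one vial on the carrier's deck, 41 mm across, 18 mm tall; mouth 37 mm wide inside at the rim, narrowing to 28 mm at 9 mm height; floor 3 mm thick. Origin: centre of its underside, z up. The three cups stand 44 mm apart in a row along the carrier's y, in any order. Origin of a seated vial: 3 mm above this one.
- cup_green: fixed green plastic cup for one vial on the carrier's deck, 41 mm across, 18 mm tall; mouth 37 mm wide inside at the rim, narrowing to 28 mm at 9 mm height; floor 3 mm thick. Origin: centre of its underside, z up. The three cups stand 44 mm apart in a row along the carrier's y, in any order. Origin of a seated vial: 3 mm above this one.
- cup_red: fixed red plastic cup for one vial on the carrier's deck, 41 mm across, 18 mm tall; mouth 37 mm wide inside at the rim, narrowing to 28 mm at 9 mm height; floor 3 mm thick. Origin: centre of its underside, z up. The three cups stand 44 mm apart in a row along the carrier's y, in any order. Origin of a seated vial: 3 mm above this one.
- carrier: grey base, fixed: foot 92 (x) by 182 mm (y), deck 16 mm high. Origin: centre of underside, z up, y along the cups. Corner guides hold the cover's flange with 1.5 mm play, flaring above 31 mm height (6 mm lead-in, top 41 mm). Mid-side, 4 black sprung catches, 32 mm tall: an unpressed flange rests on them 10 mm above the deck; 6 to 16 N presses it past. Home: cover's origin 16 mm above this, axes parallel.
- cover: clear box, open below, 56 (x) by 146 mm (y), 60 mm tall; blue flange at the foot 68 x 158 x 4 mm; on the roof a black bridge handle: bar 14 (x) x 80 (y) x 16 mm, its middle 84 mm above the origin, 16 mm gap below it. 160 g. Stands on the bench, flange down. Origin: centre of underside, z up. Fits either way round (half turn). Clears vials in their cups.

How it is judged:
By the outcome, as a careful person would: the job done as asked, in the order asked, and still so for the second after the job is handed in, with the robot touching nothing.
It also fails if it takes over 88 s, if anything falls off the work surface, if the arm or the gripper's body presses on something with over 40 N, if the wrist force passes 120 N, or if a joint passes its speed limit or range.

## Working session

There is one attempt and no reset: what is moved stays moved. The work goes in short steps, each a Python script; the robot and the scene stay as the last script left them, time stands still between calls to the robot, and variables do not carry over. Pictures are saved under pics/ and viewed, at most 17 in all, crops included, and the job is handed in when it is done.

```bash
mkdir -p pics; python3 - <<'E'
from bench import robot
import cv2,numpy as np
for n in ["scene","side","wrist"]:
    d=robot.get_image(n); cv2.imwrite(f"pics/{n}0.png",d["img"])
    print(n,d["fovy"],d["cx"],d["cy"],d["eye"],d["orientation"])
print(robot.current_t(),robot.current_eef_rot())
E
```

```text
scene 42.97529280999343 254.69207362966299 186.8647659072358 [219.83631338 435.49756836 765.82554612] [-2.43408679  0.01680765 -2.61132839]
side 46.041206299765086 263.85161441395576 186.7337771821291 [464.7855769  843.51219894 601.01395579] [-2.09720817 -0.01782781 -3.04764753]
wrist 65.70646984690485 256.56468779775753 186.6131787113276 [ 245.63355948 -496.80274486  384.74522983] [ 2.86653946e+00  2.26263347e-03 -1.24889145e+00]
0.15 [-3.14022589e+00 -3.22478045e-04  3.22745966e-01]
```

View pics/scene0.png

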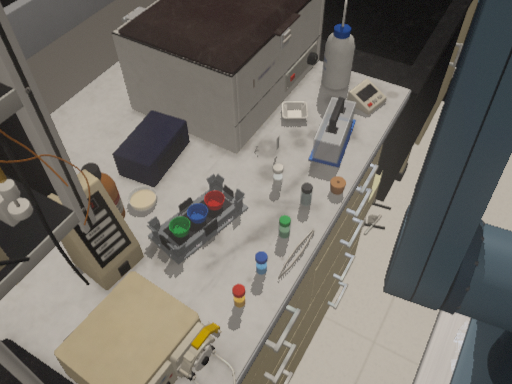

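View pics/side0.png

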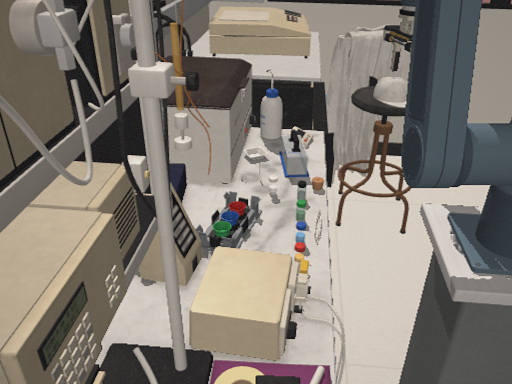

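The scene view shows the cups: green (180,226), blue (198,213) and red (215,200). The vial caps are red (239,290), blue (261,257), green (285,220), black (307,188) and white (278,169). The cover is near (335,135). Next I'll turn these into positions.

```bash
cat > h.py <<'E'
from bench import robot
import cv2,numpy as np
from scipy.spatial.transform import Rotation as R
def rays(d,uv):
    uv=np.atleast_2d(np.float64(uv)); f=d["img"].shape[0]/2/np.tan(np.radians(d["fovy"]/2))
    p=(uv-[d["cx"],d["cy"]])/f
    if d.get("fish"):
        r=np.linalg.norm(p,axis=1,keepdims=True)+1e-12
        v=np.hstack([p/r*np.sin(r),np.cos(r)])
    else: v=np.hstack([p,np.ones((len(p),1))])
    return R.from_euler("xyz",d["orientation"]).apply(v)
def plane(d,uv,z):
    v=rays(d,uv); e=np.array(d["eye"]); return (e+v*((z-e[2])/v[:,2])[:,None])[:,:2]
def get(n):
    d=robot.get_image(n); d["fish"]=n=="wrist"; return d
RNG={"red":[((0,120,70),(6,255,255)),((174,120,70),(180,255,255))],"green":[((50,90,40),(85,255,255))],"blue":[((105,120,60),(125,255,255))]}
def blobs(d,c,amin=15):
    h=cv2.cvtColor(d["img"],cv2.COLOR_BGR2HSV); m=sum(cv2.inRange(h,np.array(a),np.array(b)) for a,b in RNG[c])
    n,l,s,ce=cv2.connectedComponentsWithStats(m); 
    return [(int(s[i,4]),ce[i].round(1),s[i,:4]) for i in range(1,n) if s[i,4]>=amin],l
def down(yaw): return [np.pi,0,yaw]
E
python3 - <<'E'
from h import *
for n in ["scene","side"]:
    d=get(n)
    for c in RNG:
        for a,ce,bb in blobs(d,c)[0]: print(n,c,a,ce,bb,"z34",plane(d,ce,34)[0].round(),"z44",plane(d,ce,44)[0].round())
    if n=="scene":
        print("bw",plane(d,[(307,187),(278,168)],44).round())
        cv2.imwrite("pics/cov.png",cv2.resize(d["img"][80:300,130:390],None,fx=3,fy=2.7))
        cv2.imwrite("pics/cov.png",cv2.resize(d["img"][80:270,130:385],None,fx=3,fy=3,interpolation=cv2.INTER_CUBIC))
E
```

```text
scene red 20 [292.3  76.6] [290  73   5   8] z34 [ 646. -449.] z44 [ 641. -437.]
scene red 305 [213.9 199.5] [204 190  21  20] z34 [599. -32.] z44 [594. -25.]
scene red 128 [238.4 290.3] [233 284  12  14] z34 [456. 112.] z44 [452. 116.]
scene green 336 [179.4 226.1] [169 216  22  21] z34 [620.  53.] z44 [615.  58.]
scene green 87 [284.5 220.4] [280 216  10  11] z34 [457. -55.] z44 [454. -48.]
scene blue 209 [341.9  30.5] [334  23  18  16] z34 [ 623. -695.] z44 [ 618. -680.]
scene blue 17 [352.6 124.1] [351 120   4   9] z34 [ 451. -362.] z44 [ 448. -351.]
scene blue 224 [196.3 212.4] [187 204  21  19] z34 [611.  11.] z44 [606.  17.]
scene blue 84 [261.  256.5] [256 252  11  10] z34 [456.  35.] z44 [453.  41.]
bw [[ 454. -141.]
 [ 527. -157.]]
side red 169 [237.5 206.6] [228 201  18  15] z34 [598. -30.] z44 [596. -15.]
side red 88 [299.6 246.7] [295 242  10  10] z34 [451. 104.] z44 [451. 117.]
side green 61 [301.1 203.2] [297 199   9   9] z34 [452. -63.] z44 [452. -47.]
side green 237 [221.9 228.4] [213 221  19  17] z34 [619.  60.] z44 [616.  73.]
side blue 101 [271.6  92.5] [266  88  13  10] z34 [ 585. -861.] z44 [ 583. -831.]
side blue 91 [290.6 169.8] [280 152  29  25] z34 [ 484. -228.] z44 [ 483. -209.]
side blue 172 [230.2 216.9] [222 211  17  15] z34 [608.  14.] z44 [606.  29.]
side blue 64 [300.8 225.5] [297 222   9   8] z34 [450.  29.] z44 [451.  43.]
```

View pics/cov.png

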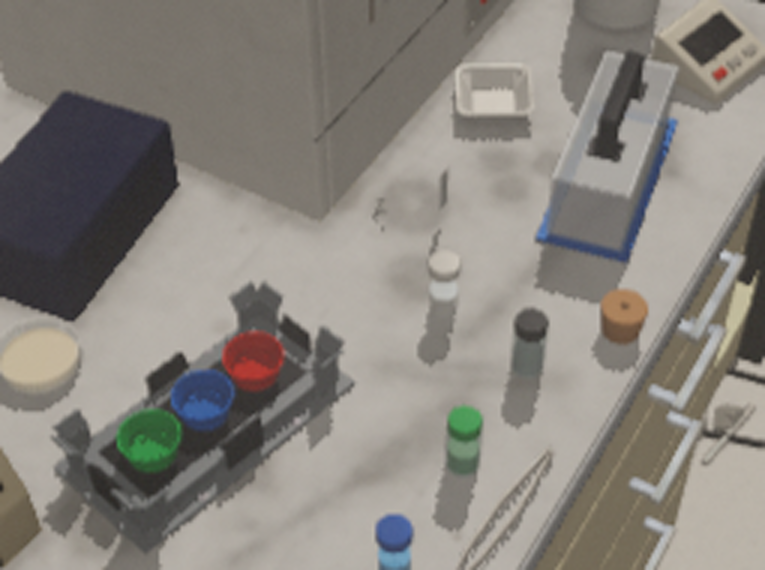

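Rough poses are known. Cups: R (598,-31), B (609,13), G (620,57). Vials R, B, G, black: x≈453, y≈116, 41, -48, -141. The cover is near (470,-300) beside the wash bottle. Now a closer look with the wrist camera.

```bash
python3 - <<'E'
from h import *
robot.move_ptp([530,20,230],down(1.33))
d=get("wrist"); cv2.imwrite("pics/w1.png",d["img"]); print(robot.current_qpos(),d["eye"])
for c in RNG:
    for a,ce,bb in blobs(d,c,40)[0]: print(c,a,ce,bb,"z34",plane(d,ce,34)[0].round(1),"z48",plane(d,ce,48)[0].round(1))
robot.move_ptp([450,-290,270],down(1.2))
d=get("wrist"); cv2.imwrite("pics/w2.png",d["img"]); print(robot.current_qpos(),d["eye"],d["orientation"],robot.current_t())
E
```

```text
[-1.74273994e-01  2.02996104e-01  1.52637367e+00 -1.92825667e-04
  1.41236774e+00  6.80205180e-02] [547.83920391  93.0022856  418.38665403]
red 202 [178.7 107. ] [171  99  16  16] z34 [448.7 117.2] z48 [452.3 116.3]
red 685 [316.3 188.1] [302 174  29  29] z34 [600.  -33.8] z48 [598.1 -29.2]
green 777 [318.9 123.6] [304 108  31  32] z34 [620.9  51.2] z48 [618.2  52.7]
green 158 [214.1 224.4] [207 218  15  14] z34 [449.9 -51.5] z48 [453.5 -46.3]
blue 712 [317.8 156.5] [303 142  30  30] z34 [610.4   8.6] z48 [608.1  11.7]
blue 159 [194.  162.3] [187 155  15  15] z34 [448.5  40.7] z48 [452.1  42.6]
blue 149 [269.2 318.4] [244 310  43  21] z34 [ 487.1 -238.2] z48 [ 489.3 -226.1]
[-7.79083282e-01  1.93076224e-01  1.44271073e+00  5.10485800e-04
  1.50621182e+00 -4.09743386e-01] [ 477.21159366 -218.36450844  458.41956619] [ 2.86760838e+00  9.14010623e-04 -3.71093068e-01] 3.8833
```

View pics/w1.png

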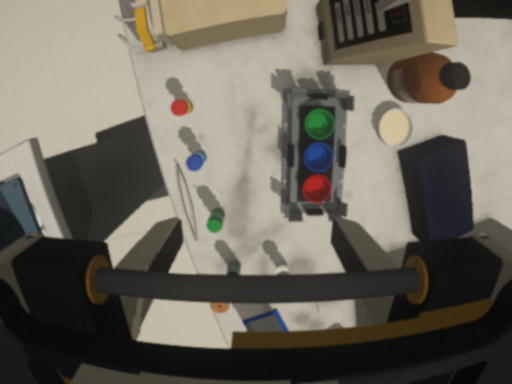

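View pics/w2.png

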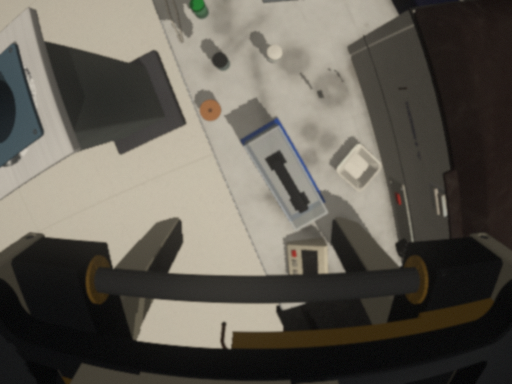

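The wrist views confirm it. In w1 the cups are at (319,124) green, (318,157) blue and (316,188) red, with caps at (179,107), (194,162) and (214,224). In w2 the cover's handle runs (268,155)-(305,205), with clear space around it. Next I'll check the bottle's clearance and pack the red vial.

```bash
cat >> h.py <<'E'
V={"red":(452.2,116.2),"blue":(452.3,42),"green":(453.5,-47.5)}
C={"red":(600,-33),"blue":(610.5,10),"green":(620.8,52.5)}
YC=1.33
def pick(c):
    x,y=V[c]; robot.move_ptp([x,y,75],down(1.5708)); robot.move_linear([x,y,24],speed=100,f_stop=15)
    robot.move_gripper(0.0); print(c,"w",robot.current_gripper_width()*93,"F",robot.current_finger_force(),robot.current_tcp_pos())
    robot.move_linear([x,y,115],speed=180)
def place(c):
    x,y=C[c]; robot.move_ptp([x,y,115],down(YC)); print("hit",robot.move_linear([x,y,45],speed=80,f_stop=6),robot.current_tcp_pos(),robot.current_contact_force())
    robot.move_gripper(0.5); robot.move_linear([x,y,120],speed=180); robot.move_gripper(0.75)
E
python3 - <<'E'
from h import *
im=cv2.imread("pics/w1.png")
d=get("wrist"); d["eye"]=[547.839,93.002,418.387]
d["orientation"]=(R.from_euler("z",0.13)*R.from_euler("xyz",d["orientation"])).as_euler("xyz")
print("bottle/instr z60,z120",plane(d,[(390,80),(440,75),(325,62),(400,155)],60).round(),plane(d,[(390,80),(325,62)],120).round())
pick("red"); 
d=get("wrist"); cv2.imwrite("pics/w3.png",d["img"])
place("red"); print(robot.current_t())
d=get("wrist"); cv2.imwrite("pics/w4.png",np.hstack([cv2.imread("pics/w3.png")[:,100:450],d["img"][:,100:450]]))
E
```

```text
bottle/instr z60,z120 [[721.  91.]
 [802.  89.]
 [641. 127.]
 [718.  -8.]] [[692.  92.]
 [625. 121.]]
red w 19.086618648167622 F 29.999307990074158 [452.19290893 116.19062889  23.96721792]
hit True [599.1316625  -32.77530867  47.29077681] [ 0.92534515 -0.47562419 -0.99758905]
11.575
```

View pics/w4.png

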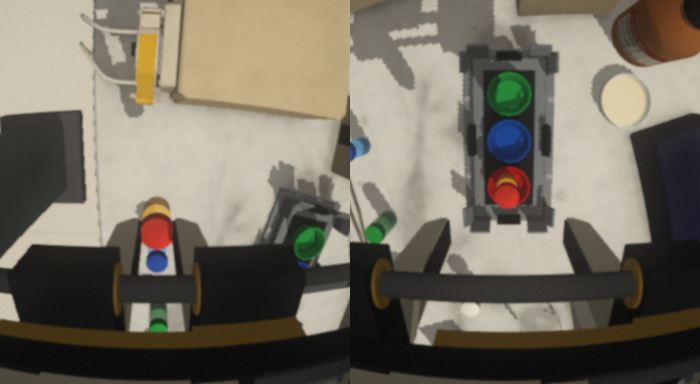

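The left frame shows red held upright. In the right frame red sits in the red cup, with its cap at about (605,195) in the full picture. I'll check that it is upright and refine the cup positions.

```bash
python3 - <<'E'
from h import *
d=get("wrist"); print(d["eye"])
for c in ["green","blue","red"]:
    for a,ce,bb in blobs(d,c,150)[0]:
        bc=np.array([bb[0]+bb[2]/2-.5,bb[1]+bb[3]/2-.5]); print(c,a,ce,bb,"c z34",plane(d,ce,34)[0].round(1),"bb z34",plane(d,bc,34)[0].round(1))
cv2.imwrite("pics/w5.png",cv2.resize(d["img"][50:240,190:330],None,fx=4,fy=3.1) if 0 else cv2.resize(d["img"][60:230,200:330],None,fx=3.5,fy=3.5,interpolation=cv2.INTER_CUBIC))
# expected projection of upright red cap top centre: search via inverse ray
def proj(P):
    v=R.from_euler("xyz",d["orientation"]).inv().apply(np.array(P)-d["eye"]); f=192/np.tan(np.radians(d["fovy"]/2))
    t=np.arctan2(np.hypot(v[0],v[1]),v[2]); return np.array([d["cx"],d["cy"]])+f*t*v[:2]/np.hypot(v[0],v[1])
for z in (19,56,67): print(z,proj([600,-33,z]))
E
```

```text
[618.233929    40.75653673 308.45807698]
green 1623 [258.9  93.5] [237  71  45  46] c z34 [621.8  50.7] bb z34 [621.9  50.7]
green 313 [124.6 233.4] [115 224  20  20] c z34 [446.1 -51.4] bb z34 [445.9 -51.4]
blue 1538 [258.6 140.4] [236 119  45  44] c z34 [611.1   8.6] bb z34 [610.6   8.6]
blue 274 [ 94.3 152.4] [ 86 143  19  20] c z34 [444.   41.8] bb z34 [444.8  41.4]
red 1269 [258.8 187.7] [237 166  44  43] c z34 [600.5 -35.7] bb z34 [600.4 -34.9]
19 [257.62355885 181.23247933]
56 [257.60220712 191.82814959]
67 [257.59449304 195.5516336 ]
```

View pics/w5.png

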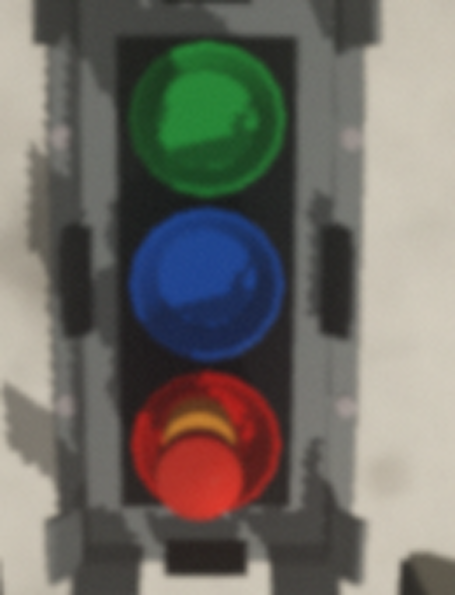

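Red is upright: its cap is at (257,197), as predicted. Blue and green next.

```bash
cat >> h.py <<'E'
C={"red":(600.4,-34.5),"blue":(610.8,9),"green":(621.5,51.5)}
E
python3 - <<'E'
from h import *
pick("blue"); place("blue"); pick("green"); place("green")
robot.move_ptp([611,-30,150],down(YC))
d=get("wrist"); cv2.imwrite("pics/w6.png",cv2.resize(d["img"][20:230,170:350],None,fx=2.8,fy=2.8,interpolation=cv2.INTER_CUBIC))
robot.move_ptp([470,-320,200],down(0.9)); print(robot.current_qpos())
d=get("wrist"); cv2.imwrite("pics/w7.png",d["img"]); print(d["eye"],d["orientation"],robot.current_t())
E
```

```text
blue w 19.16585811065625 F 29.999417066574097 [452.24607923  42.00610197  24.00205407]
hit True [609.84171844   9.04157192  46.73334866] [ 2.12743689 -0.86612125 -1.78576909]
green w 19.04139445499318 F 30.00030130147934 [453.46252102 -47.52220506  24.01725243]
hit False [621.95469433  51.48054861  45.49747914] [-0.55511657  0.47566507 -0.57087833]
[-7.91972668e-01  2.90325845e-01  1.48516856e+00  6.27235518e-04
  1.36679538e+00 -1.22943044e-01]
[ 517.07621072 -259.16582309  388.22857004] [ 2.86733532e+00  1.39484158e-03 -6.70037355e-01] 26.275
```

View pics/w6.png

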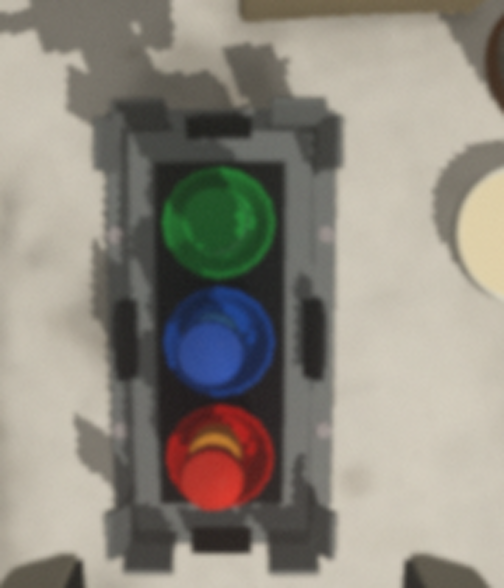

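View pics/w7.png

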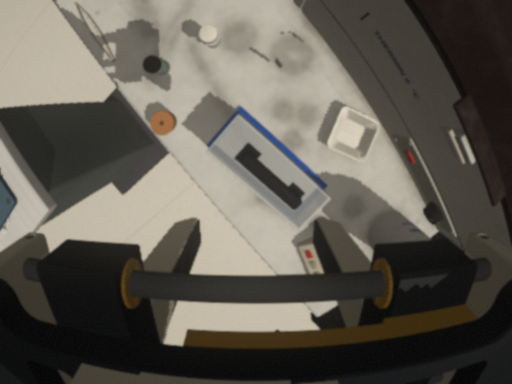

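All three vials stand upright in their cups in w6: green about (220,222), blue (212,350), red (212,480). In w7 the flange corners are about (209,146), (240,107), (328,187), and the handle runs (244,152)-(298,200). Now I'll measure the cover.

```bash
python3 - <<'E'
from h import *
d=get("wrist")
P=plane(d,[(209,146),(240,107),(328,187)],4); print("flange",P.round(1),np.linalg.norm(P[0]-P[1]),np.linalg.norm(P[2]-P[1]))
e=P[2]-P[1]; print("yaw long",np.degrees(np.arctan2(e[1],e[0])),"centre",(P[0]+P[2])/2)
g=cv2.cvtColor(d["img"],cv2.COLOR_BGR2GRAY); m=np.uint8(g<60)*255
n,l,s,ce=cv2.connectedComponentsWithStats(m); i=l[177,272] or l[175,270]; print(i,s[i],ce[i])
ys,xs=np.where(l==i); W=plane(d,np.c_[xs,ys],92); r=cv2.minAreaRect(np.float32(W)); print("handle z92",r,W.mean(0))
h=cv2.cvtColor(d["img"],cv2.COLOR_BGR2HSV); b=cv2.inRange(h,np.array((105,90,50)),np.array((130,255,255)))
ys,xs=np.where(b[90:240,190:350]>0); W=plane(d,np.c_[xs+190,ys+90],4); print("blue minrect",cv2.minAreaRect(np.float32(W)))
cv2.imwrite("pics/w8.png",cv2.resize(d["img"][90:245,190:350],None,fx=3.7,fy=3.7,interpolation=cv2.INTER_CUBIC))
E
```

```text
flange [[ 435.1 -261.3]
 [ 498.7 -247.4]
 [ 526.  -404.5]] 65.10311504217232 159.48549607445352
yaw long -80.12414941460021 centre [ 480.53093285 -332.91741684]
43 [ 236  145   67   64 1151] [268.93483927 177.09035621]
handle z92 ((483.3181457519531, -326.0099792480469), (19.57017707824707, 82.61550903320312), 9.428211212158203) [ 481.46531238 -324.37510241]
blue minrect ((504.2826843261719, -315.63751220703125), (58.51625442504883, 165.86656188964844), 30.720518112182617)
```

View pics/w8.png

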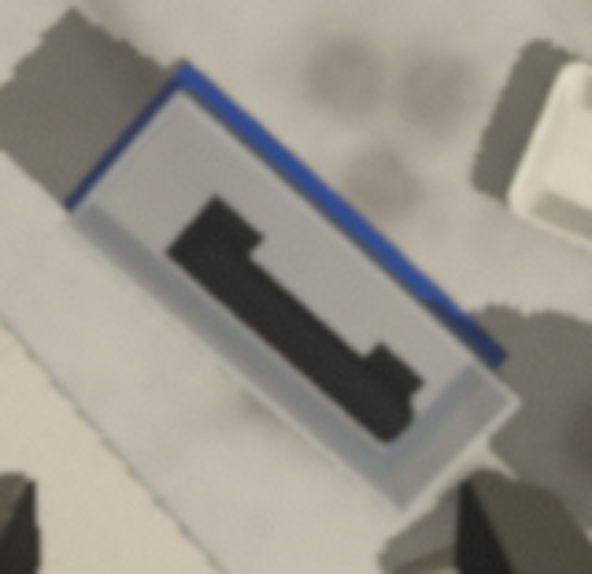

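```bash
python3 - <<'E'
from h import *
d=get("wrist"); s=get("scene")
for z in (0,150): print("wall",z,plane(d,[(440,232),(400,150),(360,85),(310,10)],z).round())
print("bottle base",plane(s,[(325,85),(337,90),(350,86)],0).round())
for y in (1.737,): print(robot.inverse_kinematics([479.8,-329,63],down(y)),robot.inverse_kinematics([479.8,-329,63],down(y-np.pi)))
print(robot.inverse_kinematics([611,9,110],down(1.33)))
E
```

```text
wall 0 [[ 639. -594.]
 [ 643. -429.]
 [ 645. -319.]
 [ 653. -199.]]
wall 150 [[ 592. -464.]
 [ 594. -363.]
 [ 595. -296.]
 [ 601. -222.]]
bottle base [[ 579. -500.]
 [ 545. -496.]
 [ 523. -526.]]
[-0.79269159  0.43400316  1.63095139  0.          1.0766381  -0.95889527] [-7.92691593e-01  4.34003162e-01  1.63095139e+00 -4.44089210e-16
  1.07663810e+00  2.18269739e+00]
[-1.67602081e-01  4.33542835e-01  1.50183648e+00 -4.44089210e-16
  1.20621334e+00  7.31942453e-02]
```

```bash
python3 - <<'E'
from h import *
robot.move_gripper(0.5)
robot.move_ptp([479.6,-329.3,120],down(1.737)); print(robot.move_linear([479.6,-329.3,62],speed=80,f_stop=8),robot.current_tcp_pos())
robot.move_gripper(0.0); print(robot.current_gripper_width()*93,robot.current_finger_force(),robot.current_contact_force())
robot.move_linear([479.6,-329.3,230],speed=150); print(robot.current_contact_force(),robot.current_ft_torque())
robot.move_linear([480,-20,230],ori=down(1.328),speed=220)
robot.move_linear([610.8,9,200],ori=down(1.328),speed=150)
d=get("wrist"); cv2.imwrite("pics/w9.png",np.hstack([d["img"][:,100:450],get("scene")["img"][100:484,100:420]]) if 0 else d["img"]); print(d["eye"],robot.current_t())
s=get("scene"); t=get("side")
cv2.imwrite("pics/s9.png",np.hstack([cv2.resize(s["img"][100:260,120:280],None,fx=2.5,fy=2.5),cv2.resize(t["img"][120:280,150:310],None,fx=2.5,fy=2.5)]))
E
```

```text
False [ 479.88501699 -329.59744902   62.39299145]
13.900892132021015 29.997251629829407 [ 0.92496801 -0.38354177  0.57172144]
[ 0.44373409 -0.18430127 -1.34679017] [-0.06633643 -0.12974247  0.04031646]
[628.22070066  82.68100642 388.58290417] 33.2917
```

View pics/w9.png

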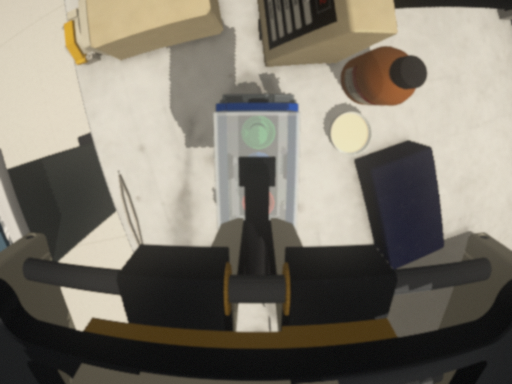

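View pics/s9.png

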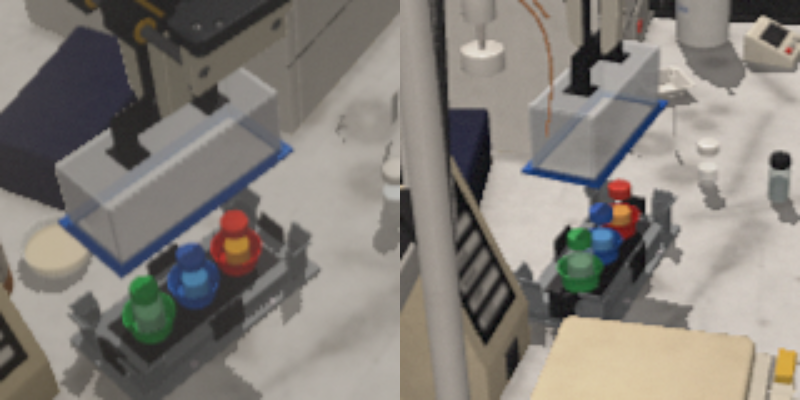

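The cover hangs level over the carrier. Its far flange edge in w9 runs from (215,106) to (298,106). I'll use that edge to check its offset in the grip.

```bash
python3 - <<'E'
from h import *
d=get("wrist"); im=d["img"]; h=cv2.cvtColor(im,cv2.COLOR_BGR2HSV)
b=cv2.inRange(h,np.array((105,120,50)),np.array((130,255,255))); b[130:]=0; b[:,:190]=0; b[:,330:]=0
n,l,s,ce=cv2.connectedComponentsWithStats(b); i=1+np.argmax(s[1:,4]); print(s[i])
p=robot.current_tcp_pos(); yaw=robot.current_eef_rot()[2]
u=np.array([np.sin(yaw),-np.cos(yaw)]); v=np.array([np.cos(yaw),np.sin(yaw)])
ys,xs=np.where(l==i)
print("tcp",p,yaw,robot.current_eef_rot())
# far (top) outer edge is bottom/top of flange front face
for r,z in ((0,138),(1,142)):
    ed=[(x,(ys[xs==x].min()-.5 if r==0 else ys[xs==x].max()+.5)) for x in range(xs.min()+3,xs.max()-2)]
    W=plane(d,ed,z)-p[:2]; k=np.polyfit(W@u,W@v,1); print(z,"v",(W@v).mean(),"slope deg",np.degrees(np.arctan(k[0])),"u range",(W@u).min()-0,(W@u).max())
E
```

```text
[217 103  80   8 452]
tcp [610.45613053   8.80701185 200.61865785] 1.327652345208712 [3.14087775e+00 1.08186169e-05 1.32765235e+00]
138 v 77.51025233101618 slope deg 0.07905158507725832 u range -31.302923063424323 29.847560181537265
142 v 72.79350391753502 slope deg 0.2683303768572318 u range -30.87730379078826 29.424979897102233
```

```bash
python3 - <<'E'
from h import *
x,y=611.0,9.6
robot.move_linear([x,y,115],speed=120)
print(robot.move_linear([x,y,89],speed=25,f_stop=6),robot.current_tcp_pos(),robot.current_contact_force(),robot.current_ft_torque(),robot.current_t())
s=get("scene"); t=get("side")
cv2.imwrite("pics/s10.png",np.hstack([cv2.resize(s["img"][100:260,120:280],None,fx=2.5,fy=2.5),cv2.resize(t["img"][120:280,150:310],None,fx=2.5,fy=2.5)]))
E
```

```text
False [611.11706255   9.54729586  89.16750776] [ 0.27414396 -1.28827542 -1.30348077] [-0.03383844 -0.12471656  0.04554341] 35.4917
```

View pics/s10.png

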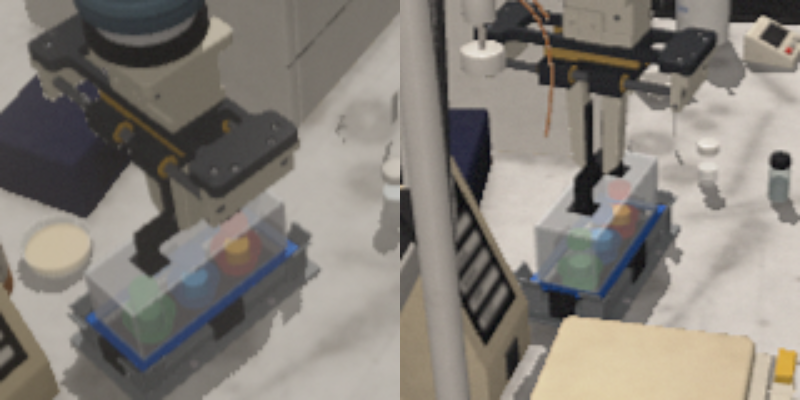

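The flange sits inside the guides with no contact force. Now I'll press it down.

```bash
python3 - <<'E'
from h import *
x,y=611.0,9.6
for z,f in ((84,30),(79,35),(75,35)):
    print(z,robot.move_linear([x,y,z],speed=20,f_stop=f),robot.current_tcp_pos(),robot.current_contact_force(),robot.current_ft_torque(),robot.current_gripper_width()*93)
print(robot.current_t())
s=get("scene"); t=get("side")
cv2.imwrite("pics/s11.png",np.hstack([cv2.resize(s["img"][140:270,130:270],None,fx=2.85,fy=2.85,interpolation=cv2.INTER_CUBIC),cv2.resize(t["img"][150:280,180:320],None,fx=2.85,fy=2.85,interpolation=cv2.INTER_CUBIC)]))
E
```

```text
84 False [611.68394736   9.4587505   84.67149423] [ 0.00747579 -0.87005766  4.18668248] [-0.08714291 -0.15898855 -0.01572494] 13.542381805463314
79 False [610.32810993   9.77872695  78.17187537] [ 0.07233808  0.02328309 -0.92385034] [-0.09266174 -0.12048282 -0.02040071] 13.673810918786202
75 False [610.71911328   9.70146655  77.98461689] [-7.42171136  0.48711372 19.94157572] [0.10505576 1.34307764 0.02162425] 13.485322256747367
36.7417
```

View pics/s11.png

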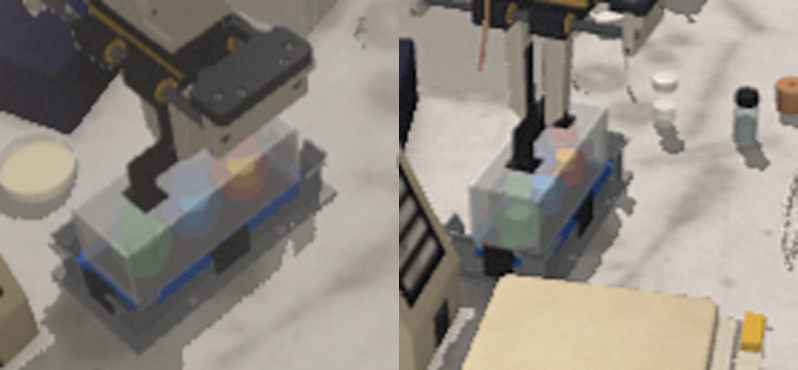

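The press gave a clear click: the force dropped at z=78, then stiffened at home height. One firmer press to make sure, then release.

```bash
python3 - <<'E'
from h import *
x,y=611.0,9.6
print(robot.move_linear([x,y,72],speed=20,f_stop=30),robot.current_tcp_pos(),robot.current_contact_force())
robot.move_linear([x,y,77.5],speed=20); print(robot.current_tcp_pos(),robot.current_contact_force())
robot.move_gripper(0.4); robot.move_linear([x,y,200],speed=120); 
robot.move_ptp([560,-40,230],down(1.328)); print(robot.current_contact_force(),robot.current_t())
d=get("wrist"); t=get("side")
cv2.imwrite("pics/s12.png",np.hstack([cv2.resize(d["img"][20:230,180:400],(400,382),interpolation=cv2.INTER_CUBIC),cv2.resize(t["img"][150:280,180:316],(400,382),interpolation=cv2.INTER_CUBIC)]))
E
```

```text
False [610.82461244   9.71295503  77.58070192] [-12.8905435    0.69404185  34.54457661]
[611.29443421   9.64024116  77.70317588] [-0.71693902 -0.34440841  5.51932978]
[-0.90302436  0.21331381  0.50375831] 39.7667
```

View pics/s12.png

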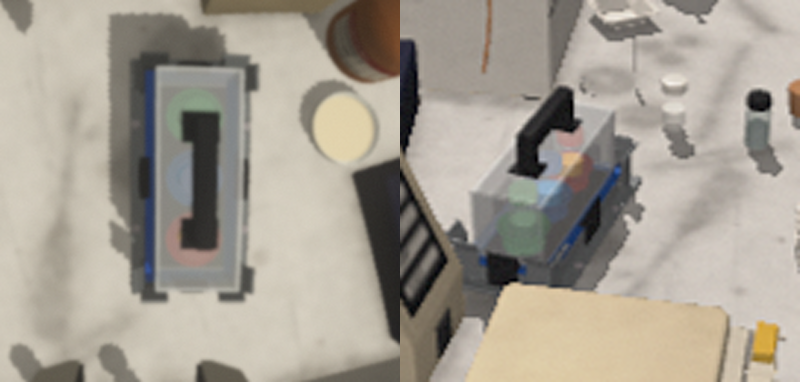

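The cover sits level and low inside the guides, with the visible catches over the flange. The black and white vials stand untouched and the gripper is clear.

```bash
python3 -c "
from bench import robot
print(robot.hand_in())"
```

```text
the job is handed in; nothing more can be done
None
```

I handed the job in at about 40 s: the blue, green and red vials stand in their matching cups, the cover is pressed home and released, and the black and white vials were not touched. The cover's height, the drop in press force and how level it sits all say it clicked home, but I couldn't see the far-side catch clearly.

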